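# Unload the clamping fixture and count the batch

### The job

Unload the three-station clamping fixture: flip all three clamp arms up past centre so that they stay open (the empty station's too, if there is one), lift out every workpiece and set each one flat on its foot on the floor of the grey tray. Then click the tally counter to book the batch: hold it and push its end button all the way in against the upright face of the steel angle stop on the bench. Finally lay the counter flat in the tray too, its counting window up, and leave the clamps open and the bench clutter where it is.

Things in the scene. Friction and masses are not known exactly. Their poses are not given: they have to be found in the camera images.
- fixture: Fixed clamping fixture: dark steel base 10 mm thick, from x = -50 to +85 mm and 280 mm along y; three stations, each with one clamp, at y = +90 mm (left), 0 (mid), -90 mm (right). Origin on the bench under the middle piece; z up. Clamp hinges: x = +68 mm, 62 mm above the bench, axis along y. Open, an arm leans back beyond its hinge and reaches 0.21 m up
- nest_mid (a point): Seat of the middle station, 24 mm above the bench (the other seats 90 mm to each side): a riser 30 mm wide (y) on which the piece lies, long side along x, edges overhanging. End stops at x = +-41 mm and pins 6 mm thick at x = +-28, y = +-27.5 mm stand up to 7 mm above it and box the piece in with 2.5 mm play
- tray: Fixed grey open tray, 310 mm (x) by 135 mm (y), 25 mm high, walls and floor 4 mm thick; room for four things side by side along x. Origin under its centre on the bench; z up
- stop: Fixed steel angle stop screwed to the bench. Its flat upright face, 64 mm wide (y) and 46 mm high, looks along its -x; the origin lies at the foot of that face, midway along it, on the bench; z up. Behind the face (+x) is its foot, 50 mm deep
- plate_foot (a point): Flat aluminium plate workpiece, 0.15 kg. Its foot is a flat slab 72 mm long (x), 44 mm wide (y) and 14 mm thick; the point is the centre of the foot, 7 mm above its underside; z up. Nothing stands on the foot. May be absent
- bracket_foot (a point): Aluminium angle bracket workpiece, 0.15 kg. Its foot is a flat slab 72 mm long (x), 44 mm wide (y) and 14 mm thick; the point is the centre of the foot, 7 mm above its underside; z up. Along the +y edge, flush with it, stands a flange 10 mm thick, to 46 mm above the underside. May be absent
- channel_foot (a point): Aluminium channel workpiece, 0.15 kg. Its foot is a flat slab 72 mm long (x), 44 mm wide (y) and 14 mm thick; the point is the centre of the foot, 7 mm above its underside; z up. Along both long edges, flush with them, stand cheeks 8 mm thick, to 30 mm above the underside. May be absent
- tally_mid (a point): Black hand tally counter lying on the bench, 0.15 kg: body 85 mm long (x), 30 mm wide (y), 30 mm high, window on top (z). The point is the centre of the body, 15 mm above its underside. The round steel button, 18 mm across, sticks out 13 mm at the +x end on the body's centre line (its tip 55.5 mm from this point when out)
- tally_button (a joint): Travel of the counter's button: 0 out, 0.008 m fully in; spring return, 1.5 N to start and about 4 N fully in
- clamp_left (a joint): Angle of the left (+y) clamp arm: about 0 (-0.03 to 0.01) when shut, level over the piece; grows as its grip is swung up and back over the hinge, 1.57 upright, stop at 2.0. Its own weight shuts it below about 1.5 and keeps it open beyond about 1.65; no latch, about 1.5 N at the grip moves it
- clamp_mid (a joint): Angle of the middle clamp arm: about 0 (-0.03 to 0.01) when shut, level over the piece; grows as its grip is swung up and back over the hinge, 1.57 upright, stop at 2.0. Its own weight shuts it below about 1.5 and keeps it open beyond about 1.65; no latch, about 1.5 N at the grip moves it
- clamp_right (a joint): Angle of the right (-y) clamp arm: about 0 (-0.03 to 0.01) when shut, level over the piece; grows as its grip is swung up and back over the hinge, 1.57 upright, stop at 2.0. Its own weight shuts it below about 1.5 and keeps it open beyond about 1.65; no latch, about 1.5 N at the grip moves it
- clamp_left_grip (a point): Centre of the black rubber grip at the free end of the left (+y) clamp arm: 45 mm long (along the arm), 18 mm wide (along the fixture's y), 14 mm high; 134.5 mm from the hinge. Shut, it is 62 mm above the bench, level, and points along the fixture's -x
- clamp_mid_grip (a point): Centre of the black rubber grip at the free end of the middle clamp arm: 45 mm long (along the arm), 18 mm wide (along the fixture's y), 14 mm high; 134.5 mm from the hinge. Shut, it is 62 mm above the bench, level, and points along the fixture's -x
- clamp_right_grip (a point): Centre of the black rubber grip at the free end of the right (-y) clamp arm: 45 mm long (along the arm), 18 mm wide (along the fixture's y), 14 mm high; 134.5 mm from the hinge. Shut, it is 62 mm above the bench, level, and points along the fixture's -x
- by_emery_pack: Blue packet, 50x70x24 mm, bystander; origin under its centre
- by_match_box: Small yellowish box, 36x52x18 mm, bystander; origin under its centre
- by_tweezers_b: Steel tweezers lying, 159x20x10 mm, bystander; long axis x
- by_cream_pot: White lidded pot, 48 mm across, 50 mm high, bystander; origin under its centre
- by_steel_block: Square steel block, 64x64x19 mm, bystander; origin under its centre
Things that resemble listed ones, but are neither listed nor needed, are in the scene too. What is shaped like the part that bears plate_foot but turquoise or yellow is not meant.

How it is judged:
By the outcome, as a careful person would: the job done as asked, in the order asked, and still so for the second after the job is handed in, with the robot touching nothing.
Of plate, bracket, channel only 2 to 3 are there at a start; the rules pass over those that are not, and their reading is None.
At some moment in a run one of tally may be knocked a few centimetres aside while the robot is not near it.
Once in a run the grip may slacken for a moment while it holds something.
It also fails if it takes over 210 s, if anything falls off the work surface, if the arm or the gripper's body presses on something with over 40 N, if the wrist force passes 120 N, or if a joint passes its speed limit or range.

### The arm

A 6-joint arm with a two-finger parallel gripper is mounted at the origin on the work surface; the furniture and walls round the work are solid. World frame = base frame: x ahead of the robot, y to its left, z up, the work surface at z = 0. Lengths are in m, angles in rad, forces in N, time in s.
With the tool pointing down it reaches from about 0.3 to 0.825 m from the base axis. Payload 5.4 kg.
Tool frame: the origin (TCP) lies on the centre line of the jaws, within the pads' length; the fingertips stand 17 mm ahead of it and the grasp point (between the pads) lies 2 mm behind it (tip_extent is the distance from the TCP to the fingertips, in m); z points along the fingers, y is the line along which they close (so a half turn about z gives the same grasp; the last joint's range is limited). The gripper opens to 92 mm and grips with 3 to 60 N. Pads are 20 mm wide; open, the fingers measure 128 mm over their backs; the gripper's body (75 mm by 189 mm) begins 69 mm behind the grasp point.
Start: joints at [1.08, 0.158, 1.597, -0, 1.386, -0.21], TCP at [0.159, 0.552, 0.232] pointing down, gripper open.
Joint ranges: [-2.91, 2.91], [-0.94, 2.29], [0.18, 2.7], [-1.29, 4.43], [0.17, 2.64], [-3, 3]. Speed limits (rad/s): [2.57, 2.57, 3.14, 3.14, 3.14, 3.14].

### API

Orientations are given as a unit quaternion [x, y, z, w].
In Python, from cell import read_state, capture, finish_job, tip_extent gives the robot as it stands. The module is installed in compiled form; this text tells all that it offers.
- The arm moves only by the tool arm_command, never from a script. Its argument "rows" is a list of rows, each an object of numbers: "x", "y", "z": the shift along the tool's x, y, z in units of 50 mm (1.0 is 50 mm); "ax", "ay", "az": the turn, a rotation vector about the tool's x, y, z in units of 6 degrees (1.0 is 6 degrees); "claw": the closure, from 0 (fully open) to 1 (shut). In form: [{"x": .., "y": .., "z": .., "ax": .., "ay": .., "az": .., "claw": ..}, ...]. A call has 1 to 10 rows; each row is the pose to reach, as a shift and turn from the pose commanded when the call began, along the tool's axes at that moment; what a row does not reach only later rows make up. A row lasts 1/8 s, in which the tool goes at most 62.5 mm and 10.7 degrees, less where a joint would pass 70% of its speed; a pose out of reach is approached as far as the arm can. A call with a gripper value outside its range is refused whole. The fingers move at their own pace and stop on an object; "newtons" is the grip in N (left out, the last holds). Time passes only in rows, so rows that repeat a pose let the fingers close. It gives the time, the measured TCP pose, the force, the opening and the grip force at its end, in the units of the state.
- read_state(): the state, without advancing time (a new reading comes with each control period).
- capture(name): name is "scene" or "side" or "wrist"; returns a dict with "frame" (400x640x3 uint8, red, green, blue), "fov_y" (degrees; the focal length in pixels is half the picture's height over the tangent of half this angle, whatever the lens; pixels are square), "cx", "cy" (the principal point, pixels), "rvec" (rotation vector, rad) and "tvec" (3), from world to camera coordinates, as OpenCV has them; the wrist camera has in their place "hand_eye" (4x4, takes a point from camera to tool coordinates, whose origin is the TCP and whose axes are the flange's). Camera axes: x right, y down, z forward; pixel columns grow to the right and rows downward; lengths in m; the calibration is good to about 2 mm. The wrist camera is an equidistant fisheye: a pixel r from the principal point sees the ray r / f radians off the axis. A picture is of the moment at which its call begins: read the wrist's pose just before it. There is no depth.
- finish_job(): hands the job in; it is judged then, once.
The state is a dict: "time": time; "q": joint angles; "joint_vel": joint speeds; "joint_torque": joint torques, N m; "eef_pos": TCP position; "ee_rot": TCP orientation; "contact_force": force on the tool from outside, world axes, zero at the start; "ft_torque": the same for the moment, N m; "gripper_width": finger opening in m; "grasp_force": force on a finger pad.
Only numpy, scipy, OpenCV 4.12 (cv2) and the standard library are available. Lean on these libraries where they do the work, as an engineer would, in place of code of your own. Each camera call takes 0.05 s, during which the arm holds its last target. There are 200 camera calls.

## Working session

There is one attempt and no reset: what is moved stays moved. The work goes in short steps, Python scripts to look and compute and a tool call to move; the robot and the scene stay as the last step left them, time stands still between calls to the robot, and variables do not carry over. Pictures are saved under pics/ and viewed, at most 14 in all, crops included, and the job is handed in when it is done.

Besides the shell and the picture viewer there is one more tool, called after "Request:" by a JSON object that holds its "api" and its "payload", one argument or row to a line. arm_command: Moves the arm, as the interface text tells. Its arguments: {"type":"object","properties":{"rows":{"type":"array","items":{"type":"object","properties":{"x":{"type":"number"},"y":{"type":"number"},"z":{"type":"number"},"ax":{"type":"number"},"ay":{"type":"number"},"az":{"type":"number"},"claw":{"type":"number"}}}},"newtons":{"type":"number"}},"required":["rows"]}

```bash
mkdir -p pics; cat > h.py <<'E'
import numpy as np, cv2
from scipy.spatial.transform import Rotation as R
from cell import read_state, capture, finish_job, tip_extent
def f_of(c): return 200/np.tan(np.radians(c["fov_y"])/2)
def cam(c,st=None):
    if "rvec" in c:
        Rm=R.from_rotvec(np.ravel(c["rvec"])).as_matrix(); t=np.ravel(c["tvec"])
        return Rm.T, -Rm.T@t
    H=np.array(c["hand_eye"]); T=np.eye(4); T[:3,:3]=R.from_quat(st["ee_rot"]).as_matrix(); T[:3,3]=st["eef_pos"]
    M=T@H; return M[:3,:3],M[:3,3]
def ray(c,u,v,st=None):
    A,o=cam(c,st); f=f_of(c); x,y=u-c["cx"],v-c["cy"]
    if "rvec" in c: d=np.array([x,y,f])
    else:
        r=np.hypot(x,y)+1e-9; th=r/f; d=np.array([x/r*np.sin(th),y/r*np.sin(th),np.cos(th)])
    return o,A@d/np.linalg.norm(d)
def onz(c,u,v,z,st=None):
    o,d=ray(c,u,v,st); return o+d*(z-o[2])/d[2]
def proj(c,p,st=None):
    A,o=cam(c,st); q=A.T@(np.array(p)-o); f=f_of(c)
    if "rvec" in c: return np.array([c["cx"]+f*q[0]/q[2],c["cy"]+f*q[1]/q[2]])
    r=np.hypot(q[0],q[1])+1e-9; th=np.arctan2(r,q[2]); return np.array([c["cx"]+f*th*q[0]/r,c["cy"]+f*th*q[1]/r])
def save(c,n): cv2.imwrite(f"pics/{n}.png",cv2.cvtColor(np.asarray(c["frame"]),cv2.COLOR_RGB2BGR))
def shift(p,az=0,st=None):
    st=st or read_state(); return (R.from_quat(st["ee_rot"]).as_matrix().T@(np.array(p)-st["eef_pos"]))/0.05
E
python3 - <<'E'
from h import *
import pickle
st=read_state();print({k:np.round(v,3) for k,v in st.items()},tip_extent if not callable(tip_extent) else tip_extent())
for n in("scene","side","wrist"):
    c=capture(n);save(c,n+"0");pickle.dump((c,st),open(n+"0.pkl","wb"));print(n,c["fov_y"],cam(c,st)[1].round(3))
E
```

```text
{'time': np.float64(0.0), 'q': array([ 1.08 ,  0.159,  1.598, -0.   ,  1.386, -0.21 ]), 'joint_vel': array([-0.001, -0.002,  0.   , -0.   , -0.001, -0.001]), 'joint_torque': array([-1.0000e-03, -3.8556e+01, -3.2211e+01,  7.0000e-02,  3.8000e-02,
       -0.0000e+00]), 'eef_pos': array([0.159, 0.552, 0.231]), 'ee_rot': array([ 0.14 ,  0.99 , -0.001, -0.   ]), 'contact_force': array([-0.959, -0.444,  0.262]), 'ft_torque': array([-0.015,  0.046,  0.023]), 'grasp_force': np.float64(0.0), 'gripper_width': np.float64(0.092)} 0.017
scene 52.87242780618149 [0.042 0.256 0.85 ]
side 57.17753211549415 [0.544 0.634 0.662]
wrist 65.70646984690485 [0.078 0.575 0.385]
```

View pics/scene0.png

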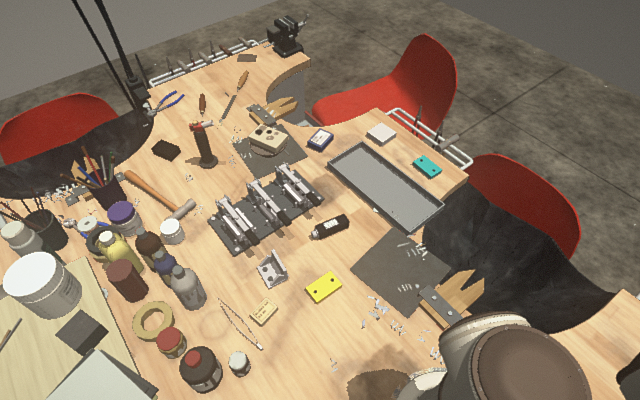

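View pics/side0.png

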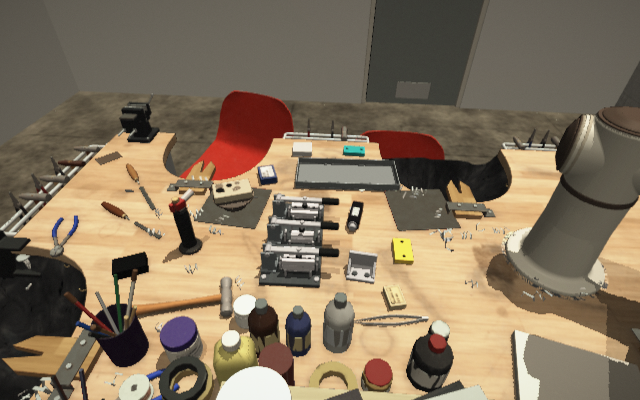

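Both views show the fixture (scene ~(265,205)), the tray (385,185), the black counter (330,226), the angle stop (270,268), and the yellow and turquoise decoys. I'll enlarge the fixture region and compute rough positions.

```bash
python3 - <<'E'
from h import *
import pickle
c,_=pickle.load(open("scene0.pkl","rb"));s,_=pickle.load(open("side0.pkl","rb"))
a=cv2.resize(np.ascontiguousarray(c["frame"][145:295,190:390]),None,fx=4,fy=4,interpolation=cv2.INTER_CUBIC)
cv2.imwrite("pics/c1.png",a[...,::-1])
b=cv2.resize(np.ascontiguousarray(s["frame"][150:300,240:440]),None,fx=4,fy=4,interpolation=cv2.INTER_CUBIC)
cv2.imwrite("pics/c2.png",b[...,::-1])
for n,u,v,z in [("tray a",328,158,.025),("trayb",363,142,.025),("trayc",446,202,.025),("trayd",414,233,.025),("tally",330,226,.03),("stop",272,268,0)]: print(n,onz(c,u,v,z).round(3))
E
```

```text
tray a [ 0.658 -0.245  0.025]
trayb [ 0.646 -0.366  0.025]
trayc [ 0.349 -0.385  0.025]
trayd [ 0.333 -0.252  0.025]
tally [ 0.471 -0.102  0.03 ]
stop [0.478 0.068 0.   ]
```

View pics/c1.png

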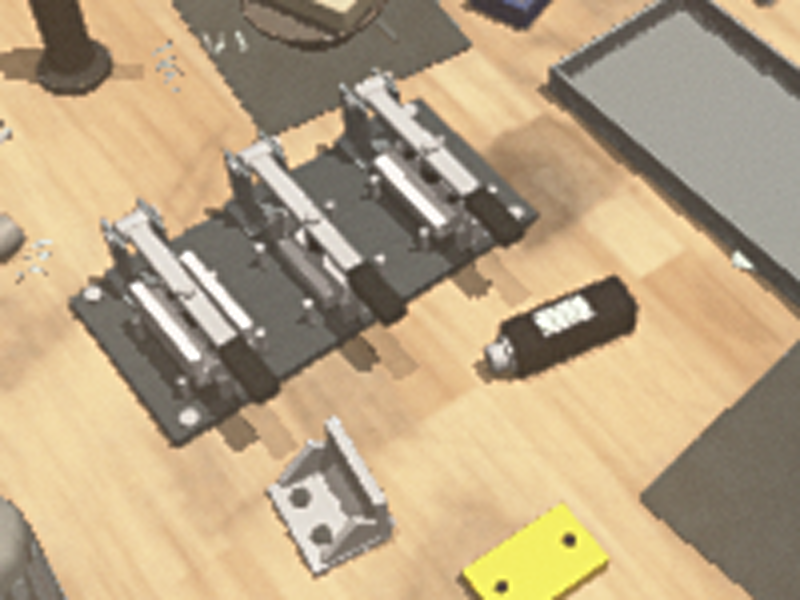

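View pics/c2.png

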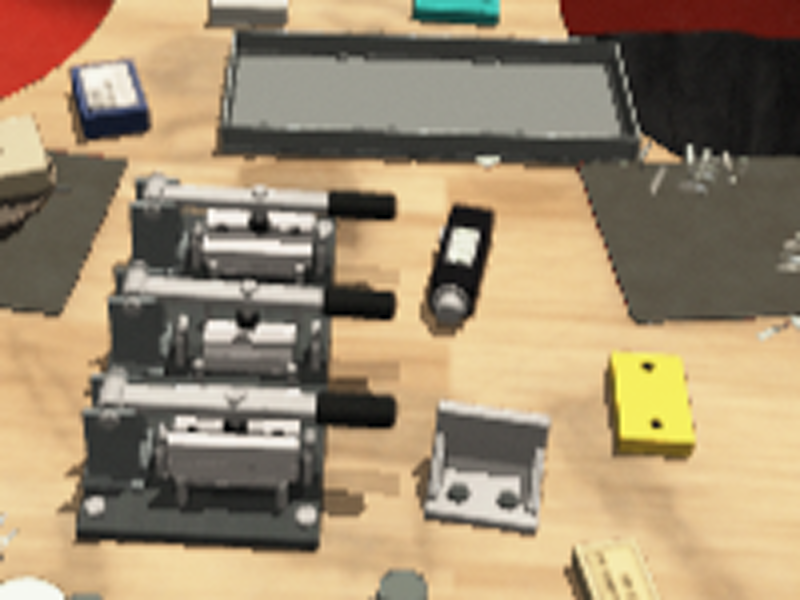

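Left station has a channel (two cheeks at c1 (165,320),(215,290)). The middle and right pieces still need a close look. The stop's upright is on its tray side, foot toward +y. Next I compute the poses.

```bash
python3 - <<'E'
from h import *
import pickle
c,_=pickle.load(open("scene0.pkl","rb"));s,_=pickle.load(open("side0.pkl","rb"))
f1=lambda u,v:(190+u/4,145+v/4); f2=lambda u,v:(240+u/4,150+v/4)
print("base");
for p in[(72,300),(178,440),(537,215),(410,98)]: print(onz(c,*f1(*p),.01).round(3))
print("side base");
for p in[(80,540),(318,545)]: print(onz(s,*f2(*p),.005).round(3))
print("grips scene");
for p in[(248,368),(376,288),(498,213)]: print(onz(c,*f1(*p),.066).round(3))
print("grips side");
for p in[(355,410),(360,303),(361,206)]: print(onz(s,*f2(*p),.064).round(3))
print("tally top: btn end, far end")
for p in[(508,345),(620,298)]: print(onz(c,*f1(*p),.022).round(3))
print("btn tip",onz(c,*f1(488,360),.015).round(3), "side tip",onz(s,*f2(446,315),.012).round(3),"far",onz(s,*f2(476,210),.03).round(3))
print("stop top edge")
for p in[(333,420),(387,510)]: print(onz(c,*f1(*p),.046).round(3))
for p in[(440,404),(549,413)]: print(onz(s,*f2(*p),.046).round(3))
print("tray side")
for p in[(220,150),(640,160),(622,42),(237,33)]: print(onz(s,*f2(*p),.025 if p[1]<100 else 0.0).round(3))
E
```

```text
base
[0.688 0.124 0.01 ]
[0.557 0.122 0.01 ]
[ 0.559 -0.153  0.01 ]
[ 0.696 -0.147  0.01 ]
side base
[0.688 0.13  0.005]
[0.558 0.124 0.005]
grips scene
[0.539 0.075 0.066]
[ 0.54  -0.015  0.066]
[ 0.54  -0.108  0.066]
grips side
[0.541 0.077 0.064]
[ 0.541 -0.01   0.064]
[ 0.544 -0.101  0.064]
tally top: btn end, far end
[ 0.483 -0.07   0.022]
[ 0.467 -0.147  0.022]
btn tip [ 0.485 -0.057  0.015] side tip [ 0.486 -0.059  0.012] far [ 0.466 -0.146  0.03 ]
stop top edge
[0.491 0.05  0.046]
[0.425 0.058 0.046]
[0.493 0.052 0.046]
[0.431 0.054 0.046]
tray side
[ 0.651 -0.237  0.   ]
[ 0.337 -0.252  0.   ]
[ 0.342 -0.376  0.025]
[ 0.651 -0.361  0.025]
```

```bash
cat >> h.py <<'E'
def go(p,yaw=0.0,st=None,pitch=0):
    """row values for target pos & closing-line yaw (rad, 0 = tool y along world +y, tool z down)"""
    st=st or read_state(); A=R.from_quat(st["ee_rot"])
    T=R.from_euler("z",yaw)*R.from_matrix(np.array([[-1,0,0],[0,1,0],[0,0,-1.]]))
    d=shift(p,st=st); w=(A.inv()*T).as_rotvec()/np.radians(6)
    print("row",np.round(d,2),np.round(w,2))
E
python3 - <<'E'
from h import *
go([.159,.552,.36]); go([.48,-.01,.30]) 
E
```

```text
row [ 0.   -0.01 -2.58] [-0.01 -0.   -2.68]
row [-9.28 -9.03 -1.37] [-0.01 -0.   -2.68]
```

Request:
{"api": "arm_command", "payload": {
  "rows": [
    {"z": -1.3, "az": -1},
    {"z": -2.5, "az": -2.7},
    {"x": -1, "y": -1, "z": -2.5, "az": -2.7},
    {"x": -2, "y": -2, "z": -2.5, "az": -2.7},
    {"x": -4, "y": -4, "z": -2.5, "az": -2.7},
    {"x": -6, "y": -6, "z": -2.0, "az": -2.7},
    {"x": -9.3, "y": -9, "z": -1.4, "az": -2.7},
    {"x": -9.3, "y": -9, "z": -1.4, "az": -2.7},
    {"x": -9.3, "y": -9, "z": -1.4, "az": -2.7},
    {"x": -9.3, "y": -9, "z": -1.4, "az": -2.7}
  ]
}}

```text
validation failed for argument at $.ro...
```

Request:
{"api": "arm_command", "payload": {
  "rows": [
    {"claw": 0.5},
    {"claw": 0.5},
    {"claw": 0.5},
    {"claw": 0.5},
    {"claw": 0.5},
    {"claw": 0.5},
    {"claw": 0.5},
    {"claw": 0.5}
  ]
}}

```text
validation failed for argument at $.ro...
```

```bash
python3 - <<'E'
from h import *
import pickle
st=read_state();c=capture("wrist");save(c,"w1");pickle.dump((c,st),open("w1.pkl","wb"));print(st["time"],st["eef_pos"],st["gripper_width"],cam(c,st)[1],cam(c,st)[0][:,2])
E
```

```text
0.15 [0.15915292 0.55207753 0.23086763] 0.09182777597462963 [0.07789041 0.57519842 0.38480596] [ 0.28036392 -0.08183752 -0.95639881]
```

View pics/w1.png

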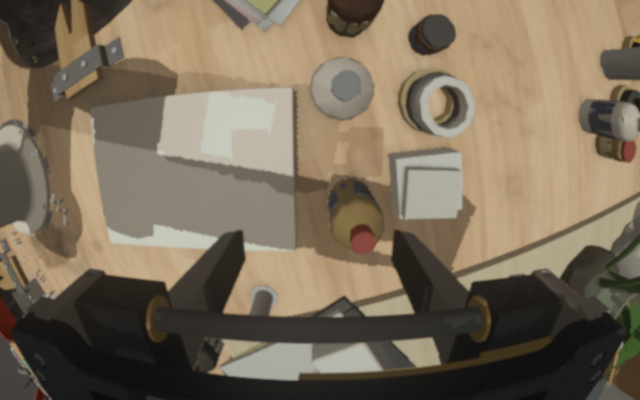

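The wrist picture still shows the start pose because both moves were refused. I'll retry with every key in each row.

Request:
{"api": "arm_command", "payload": {
  "rows": [
    {"x": 0, "y": 0, "z": -1.3, "ax": 0, "ay": 0, "az": -1, "claw": 0.5},
    {"x": 0, "y": 0, "z": -2.5, "ax": 0, "ay": 0, "az": -2.7, "claw": 0.5},
    {"x": -1, "y": -1, "z": -2.5, "ax": 0, "ay": 0, "az": -2.7, "claw": 0.5},
    {"x": -2, "y": -2, "z": -2.5, "ax": 0, "ay": 0, "az": -2.7, "claw": 0.5},
    {"x": -4, "y": -4, "z": -2.5, "ax": 0, "ay": 0, "az": -2.7, "claw": 0.5},
    {"x": -6, "y": -6, "z": -2, "ax": 0, "ay": 0, "az": -2.7, "claw": 0.5},
    {"x": -9.3, "y": -9, "z": -1.4, "ax": 0, "ay": 0, "az": -2.7, "claw": 0.5},
    {"x": -9.3, "y": -9, "z": -1.4, "ax": 0, "ay": 0, "az": -2.7, "claw": 0.5},
    {"x": -9.3, "y": -9, "z": -1.4, "ax": 0, "ay": 0, "az": -2.7, "claw": 0.5},
    {"x": -9.3, "y": -9, "z": -1.4, "ax": 0, "ay": 0, "az": -2.7, "claw": 0.5}
  ],
  "newtons": 8
}}

```text
time: 1.45
eef_pos: [0.4064, 0.1181, 0.3196]
ee_rot: [-0.001, 1.0, 0.0, 0.0]
contact_force: [-0.0, 0.5, 0.3]
gripper_width: 0.0461
grasp_force: 0.0
```

Request:
{"api": "arm_command", "payload": {
  "rows": [
    {"x": -1.5, "y": -2.5, "z": 0.4, "claw": 0.5, "ax": 0, "ay": 0, "az": 0},
    {"x": -1.5, "y": -2.5, "z": 0.4, "claw": 0.5, "ax": 0, "ay": 0, "az": 0},
    {"x": -1.5, "y": -2.5, "z": 0.4, "claw": 0.5, "ax": 0, "ay": 0, "az": 0},
    {"x": -1.5, "y": -2.5, "z": 0.4, "claw": 0.5, "ax": 0, "ay": 0, "az": 0},
    {"x": -1.5, "y": -2.5, "z": 0.4, "claw": 0.5, "ax": 0, "ay": 0, "az": 0}
  ]
}}

```text
time: 2.08
eef_pos: [0.4807, -0.0036, 0.3001]
ee_rot: [-0.002, 1.0, 0.0, 0.0]
contact_force: [0.4, 0.5, 0.0]
gripper_width: 0.0458
grasp_force: 0.0
```

```bash
python3 - <<'E'
from h import *
import pickle
st=read_state();c=capture("wrist");save(c,"w1b");pickle.dump((c,st),open("w1.pkl","wb"));print(st["time"],st["eef_pos"],st["gripper_width"],cam(c,st)[1],cam(c,st)[0][:,2])
E
```

```text
2.075 [ 0.48066414 -0.00361612  0.30012565] 0.04575387293797981 [ 0.39601223 -0.00409555  0.45402346] [ 0.29272594  0.00200284 -0.95619429]
```

View pics/w1b.png

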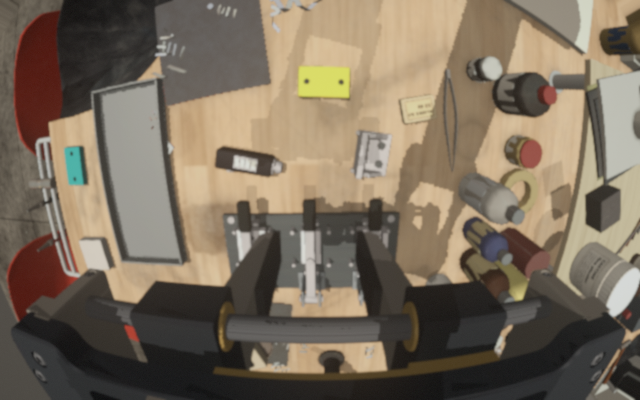

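Wrist view: grips at (243,215), (309,212) and (376,211), counter at (250,161), stop at (373,155). I'll compute refined positions from it.

```bash
python3 - <<'E'
from h import *
import pickle
c,st=pickle.load(open("w1.pkl","rb"))
im=np.asarray(c["frame"]);roi=im[185:245,225:400].max(2)<38
n,l,s,ce=cv2.connectedComponentsWithStats(roi.astype(np.uint8))
for i in range(1,n):
    if s[i,4]>40: print(s[i]+[225,185,0,0,0],onz(c,ce[i][0]+225,ce[i][1]+185,.069,st).round(3))
print("grips");[print(onz(c,*p,.069,st).round(3)) for p in[(243,214),(309,211),(376,210)]]
print("base nearL/R corners");[print(onz(c,*p,.01,st).round(3)) for p in[(398,212),(223,215)]]
print("stop face ends top");[print(onz(c,*p,.046,st).round(3)) for p in[(359,133),(357,178)]]
print("tally");[print(onz(c,*p,z,st).round(3)) for p,z in[((217,159),.015),((272,164),.015),((284,168),.015)]]
print("tray");[print(onz(c,*p,.025,st).round(3)) for p in[(93,92),(160,80),(185,262),(124,262)]]
go([.541,-.013,.064])
E
```

```text
grips
[ 0.538 -0.104  0.069]
[ 0.533 -0.015  0.069]
[0.532 0.074 0.069]
base nearL/R corners
[0.556 0.122 0.01 ]
[ 0.562 -0.153  0.01 ]
stop face ends top
[0.433 0.051 0.046]
[0.494 0.05  0.046]
tally
[ 0.472 -0.153  0.015]
[ 0.481 -0.07   0.015]
[ 0.487 -0.053  0.015]
tray
[ 0.348 -0.374  0.025]
[ 0.347 -0.238  0.025]
[ 0.643 -0.227  0.025]
[ 0.654 -0.36   0.025]
row [-1.2  -0.2   4.73] [0.   0.01 0.04]
```

Request:
{"api": "arm_command", "payload": {
  "rows": [
    {"x": -1.2, "y": -0.2, "z": 1, "claw": 0.5, "ax": 0, "ay": 0, "az": 0},
    {"x": -1.2, "y": -0.2, "z": 2, "claw": 0.5, "ax": 0, "ay": 0, "az": 0},
    {"x": -1.2, "y": -0.2, "z": 3, "claw": 0.5, "ax": 0, "ay": 0, "az": 0},
    {"x": -1.2, "y": -0.2, "z": 4, "claw": 0.5, "ax": 0, "ay": 0, "az": 0},
    {"x": -1.2, "y": -0.2, "z": 4.7, "claw": 0.5, "ax": 0, "ay": 0, "az": 0},
    {"x": -1.2, "y": -0.2, "z": 4.7, "claw": 0.5, "ax": 0, "ay": 0, "az": 0},
    {"x": -1.2, "y": -0.2, "z": 4.7, "claw": 1, "ax": 0, "ay": 0, "az": 0},
    {"x": -1.2, "y": -0.2, "z": 4.7, "claw": 1, "ax": 0, "ay": 0, "az": 0},
    {"x": -1.2, "y": -0.2, "z": 4.7, "claw": 1, "ax": 0, "ay": 0, "az": 0},
    {"x": -1.2, "y": -0.2, "z": 4.7, "claw": 1, "ax": 0, "ay": 0, "az": 0}
  ],
  "newtons": 8
}}

```text
time: 3.38
eef_pos: [0.5422, -0.0156, 0.0664]
ee_rot: [-0.001, 1.0, -0.001, 0.001]
contact_force: [-0.6, -2.3, 7.2]
gripper_width: 0.018
grasp_force: 8.0
```

Request:
{"api": "arm_command", "payload": {
  "rows": [
    {"x": -0.05, "y": 0, "z": -0.53, "claw": 1, "ax": 0, "ay": 0, "az": 0},
    {"x": -0.21, "y": 0, "z": -1.05, "claw": 1, "ax": 0, "ay": 0, "az": 0},
    {"x": -0.47, "y": 0, "z": -1.52, "claw": 1, "ax": 0, "ay": 0, "az": 0},
    {"x": -0.82, "y": 0, "z": -1.93, "claw": 1, "ax": 0, "ay": 0, "az": 0},
    {"x": -1.24, "y": 0, "z": -2.26, "claw": 1, "ax": 0, "ay": 0, "az": 0}
  ]
}}

```text
time: 4.0
eef_pos: [0.6019, -0.0148, 0.1786]
ee_rot: [-0.001, 1.0, -0.0, -0.002]
contact_force: [-3.0, -1.4, 0.9]
gripper_width: 0.018
grasp_force: 8.0
```

Tracking well. Continue over centre, release and back off.

Request:
{"api": "arm_command", "payload": {
  "rows": [
    {"x": -0.48, "y": 0, "z": -0.25, "claw": 1, "ax": 0, "ay": 0, "az": 0},
    {"x": -0.99, "y": 0, "z": -0.39, "claw": 1, "ax": 0, "ay": 0, "az": 0},
    {"x": -1.53, "y": 0, "z": -0.43, "claw": 1, "ax": 0, "ay": 0, "az": 0},
    {"x": -2.06, "y": 0, "z": -0.36, "claw": 1, "ax": 0, "ay": 0, "az": 0},
    {"x": -2.06, "y": 0, "z": -0.36, "claw": 1, "ax": 0, "ay": 0, "az": 0},
    {"x": -2.06, "y": 0, "z": -0.36, "claw": 0.5, "ax": 0, "ay": 0, "az": 0},
    {"x": -2.06, "y": 0, "z": -0.36, "claw": 0.5, "ax": 0, "ay": 0, "az": 0},
    {"x": -2.06, "y": 0, "z": -0.36, "claw": 0.5, "ax": 0, "ay": 0, "az": 0},
    {"x": -2.06, "y": 0, "z": -1.5, "claw": 0.5, "ax": 0, "ay": 0, "az": 0},
    {"x": -2.06, "y": 0, "z": -1.7, "claw": 0.5, "ax": 0, "ay": 0, "az": 0}
  ]
}}

```text
time: 5.25
eef_pos: [0.7078, -0.0149, 0.2682]
ee_rot: [-0.001, 1.0, -0.001, 0.004]
contact_force: [0.9, -0.0, 0.7]
gripper_width: 0.046
grasp_force: 0.0
```

```bash
python3 - <<'E'
from h import *
st=read_state();print(st["eef_pos"],st["contact_force"],st["gripper_width"]);go([.541,.075,.27],0.02);go([.541,.075,.064],0.02)
E
```

```text
[ 0.70784611 -0.01492105  0.26818348] [ 0.91935965 -0.02654088  0.68910056] 0.046043080467862714
row [ 3.33  1.8  -0.07] [-0.02  0.08 -0.17]
row [3.37 1.81 4.05] [-0.02  0.08 -0.17]
```

Request:
{"api": "arm_command", "payload": {
  "rows": [
    {"x": 1, "y": 0.4, "z": 0, "claw": 0.5, "ax": 0, "ay": 0, "az": -0.2},
    {"x": 2.2, "y": 1, "z": 0, "claw": 0.5, "ax": 0, "ay": 0, "az": -0.2},
    {"x": 3.35, "y": 1.8, "z": 0, "claw": 0.5, "ax": 0, "ay": 0, "az": -0.2},
    {"x": 3.35, "y": 1.8, "z": 0, "claw": 0.5, "ax": 0, "ay": 0, "az": -0.2},
    {"x": 3.35, "y": 1.8, "z": 1, "claw": 0.5, "ax": 0, "ay": 0, "az": -0.2},
    {"x": 3.35, "y": 1.8, "z": 2, "claw": 0.5, "ax": 0, "ay": 0, "az": -0.2},
    {"x": 3.35, "y": 1.8, "z": 3, "claw": 0.5, "ax": 0, "ay": 0, "az": -0.2},
    {"x": 3.35, "y": 1.8, "z": 4.05, "claw": 0.5, "ax": 0, "ay": 0, "az": -0.2},
    {"x": 3.35, "y": 1.8, "z": 4.05, "claw": 0.5, "ax": 0, "ay": 0, "az": -0.2},
    {"x": 3.35, "y": 1.8, "z": 4.05, "claw": 0.5, "ax": 0, "ay": 0, "az": -0.2}
  ]
}}

```text
time: 6.5
eef_pos: [0.5401, 0.0748, 0.0622]
ee_rot: [-0.011, 1.0, -0.0, 0.001]
contact_force: [0.2, -0.6, 0.6]
gripper_width: 0.0459
grasp_force: 0.0
```

Request:
{"api": "arm_command", "payload": {
  "rows": [
    {"x": 0, "y": 0, "z": 0, "claw": 1, "ax": 0, "ay": 0, "az": 0},
    {"x": 0, "y": 0, "z": 0, "claw": 1, "ax": 0, "ay": 0, "az": 0},
    {"x": 0, "y": 0, "z": 0, "claw": 1, "ax": 0, "ay": 0, "az": 0},
    {"x": 0, "y": 0, "z": 0, "claw": 1, "ax": 0, "ay": 0, "az": 0}
  ]
}}

```text
time: 7.0
eef_pos: [0.5391, 0.0744, 0.0613]
ee_rot: [-0.011, 1.0, -0.001, 0.001]
contact_force: [-1.0, -4.6, 4.6]
gripper_width: 0.0177
grasp_force: 8.0
```

Request:
{"api": "arm_command", "payload": {
  "rows": [
    {"x": -0.05, "y": 0, "z": -0.53, "claw": 1, "ax": 0, "ay": 0, "az": 0},
    {"x": -0.21, "y": 0, "z": -1.05, "claw": 1, "ax": 0, "ay": 0, "az": 0},
    {"x": -0.47, "y": 0, "z": -1.52, "claw": 1, "ax": 0, "ay": 0, "az": 0},
    {"x": -0.82, "y": 0, "z": -1.93, "claw": 1, "ax": 0, "ay": 0, "az": 0},
    {"x": -1.24, "y": 0, "z": -2.26, "claw": 1, "ax": 0, "ay": 0, "az": 0}
  ]
}}

```text
time: 7.62
eef_pos: [0.5996, 0.0753, 0.1738]
ee_rot: [-0.011, 1.0, -0.001, -0.002]
contact_force: [-1.3, -6.1, -0.9]
gripper_width: 0.0181
grasp_force: 8.0
```

Request:
{"api": "arm_command", "payload": {
  "rows": [
    {"x": -0.48, "y": 0, "z": -0.25, "claw": 1, "ax": 0, "ay": 0, "az": 0},
    {"x": -0.99, "y": 0, "z": -0.39, "claw": 1, "ax": 0, "ay": 0, "az": 0},
    {"x": -1.53, "y": 0, "z": -0.43, "claw": 1, "ax": 0, "ay": 0, "az": 0},
    {"x": -2.1, "y": 0, "z": -0.36, "claw": 1, "ax": 0, "ay": 0, "az": 0},
    {"x": -2.1, "y": 0, "z": -0.36, "claw": 1, "ax": 0, "ay": 0, "az": 0},
    {"x": -2.1, "y": 0, "z": -0.36, "claw": 0.5, "ax": 0, "ay": 0, "az": 0},
    {"x": -2.1, "y": 0, "z": -0.36, "claw": 0.5, "ax": 0, "ay": 0, "az": 0},
    {"x": -2.1, "y": 0, "z": -0.36, "claw": 0.5, "ax": 0, "ay": 0, "az": 0},
    {"x": -2.1, "y": 0, "z": -1.5, "claw": 0.5, "ax": 0, "ay": 0, "az": 0},
    {"x": -2.1, "y": 0, "z": -1.8, "claw": 0.5, "ax": 0, "ay": 0, "az": 0}
  ]
}}

```text
time: 8.88
eef_pos: [0.7069, 0.0793, 0.2683]
ee_rot: [-0.012, 1.0, -0.0, 0.004]
contact_force: [1.2, -0.6, 0.2]
gripper_width: 0.0462
grasp_force: 0.0
```

```bash
python3 - <<'E'
from h import *
st=read_state();print(st["eef_pos"],st["contact_force"],st["gripper_width"]);go([.545,-.104,.27],0.02);go([.544,-.104,.064],0.02)
E
```

```text
[0.70685108 0.07931429 0.2682648 ] [ 1.19765812 -0.64063971  0.19081291] 0.04619532237488799
row [ 3.32 -3.59 -0.06] [-0.    0.07  0.03]
row [ 3.37 -3.59  4.06] [-0.    0.07  0.03]
```

Request:
{"api": "arm_command", "payload": {
  "rows": [
    {"x": 1, "y": -0.8, "z": 0, "claw": 0.5, "ax": 0, "ay": 0, "az": 0},
    {"x": 2.2, "y": -1.7, "z": 0, "claw": 0.5, "ax": 0, "ay": 0, "az": 0},
    {"x": 3.3, "y": -2.8, "z": 0, "claw": 0.5, "ax": 0, "ay": 0, "az": 0},
    {"x": 3.3, "y": -3.6, "z": 0, "claw": 0.5, "ax": 0, "ay": 0, "az": 0},
    {"x": 3.3, "y": -3.6, "z": 1, "claw": 0.5, "ax": 0, "ay": 0, "az": 0},
    {"x": 3.3, "y": -3.6, "z": 2, "claw": 0.5, "ax": 0, "ay": 0, "az": 0},
    {"x": 3.3, "y": -3.6, "z": 3, "claw": 0.5, "ax": 0, "ay": 0, "az": 0},
    {"x": 3.3, "y": -3.6, "z": 4.05, "claw": 0.5, "ax": 0, "ay": 0, "az": 0},
    {"x": 3.3, "y": -3.6, "z": 4.05, "claw": 0.5, "ax": 0, "ay": 0, "az": 0},
    {"x": 3.3, "y": -3.6, "z": 4.05, "claw": 0.5, "ax": 0, "ay": 0, "az": 0}
  ]
}}

```text
time: 10.12
eef_pos: [0.5457, -0.105, 0.0627]
ee_rot: [-0.012, 1.0, -0.001, 0.001]
contact_force: [0.6, 0.1, 0.0]
gripper_width: 0.0458
grasp_force: 0.0
```

Request:
{"api": "arm_command", "payload": {
  "rows": [
    {"x": 0, "y": 0, "z": 0, "claw": 1, "ax": 0, "ay": 0, "az": 0},
    {"x": 0, "y": 0, "z": 0, "claw": 1, "ax": 0, "ay": 0, "az": 0},
    {"x": 0, "y": 0, "z": 0, "claw": 1, "ax": 0, "ay": 0, "az": 0},
    {"x": 0, "y": 0, "z": 0, "claw": 1, "ax": 0, "ay": 0, "az": 0}
  ]
}}

```text
time: 10.62
eef_pos: [0.5452, -0.1056, 0.0618]
ee_rot: [-0.011, 1.0, -0.001, 0.001]
contact_force: [-1.4, -3.6, 3.4]
gripper_width: 0.018
grasp_force: 8.0
```

Request:
{"api": "arm_command", "payload": {
  "rows": [
    {"x": -0.05, "y": 0, "z": -0.53, "claw": 1, "ax": 0, "ay": 0, "az": 0},
    {"x": -0.21, "y": 0, "z": -1.05, "claw": 1, "ax": 0, "ay": 0, "az": 0},
    {"x": -0.47, "y": 0, "z": -1.52, "claw": 1, "ax": 0, "ay": 0, "az": 0},
    {"x": -0.82, "y": 0, "z": -1.93, "claw": 1, "ax": 0, "ay": 0, "az": 0},
    {"x": -1.24, "y": 0, "z": -2.26, "claw": 1, "ax": 0, "ay": 0, "az": 0}
  ]
}}

```text
time: 11.25
eef_pos: [0.6061, -0.1046, 0.1744]
ee_rot: [-0.011, 1.0, -0.001, -0.001]
contact_force: [0.2, -5.5, -3.7]
gripper_width: 0.0179
grasp_force: 8.0
```

Request:
{"api": "arm_command", "payload": {
  "rows": [
    {"x": -0.48, "y": 0, "z": -0.25, "claw": 1, "ax": 0, "ay": 0, "az": 0},
    {"x": -0.99, "y": 0, "z": -0.39, "claw": 1, "ax": 0, "ay": 0, "az": 0},
    {"x": -1.53, "y": 0, "z": -0.43, "claw": 1, "ax": 0, "ay": 0, "az": 0},
    {"x": -2.06, "y": 0, "z": -0.36, "claw": 1, "ax": 0, "ay": 0, "az": 0},
    {"x": -2.06, "y": 0, "z": -0.36, "claw": 1, "ax": 0, "ay": 0, "az": 0},
    {"x": -2.06, "y": 0, "z": -0.36, "claw": 0.5, "ax": 0, "ay": 0, "az": 0},
    {"x": -2.06, "y": 0, "z": -0.36, "claw": 0.5, "ax": 0, "ay": 0, "az": 0},
    {"x": -2.06, "y": 0, "z": -0.36, "claw": 0.5, "ax": 0, "ay": 0, "az": 0},
    {"x": -2.06, "y": 0, "z": -1.5, "claw": 0.5, "ax": 0, "ay": 0, "az": 0},
    {"x": -2.06, "y": 0, "z": -1.9, "claw": 0.5, "ax": 0, "ay": 0, "az": 0}
  ]
}}

```text
time: 12.5
eef_pos: [0.7107, -0.101, 0.2732]
ee_rot: [-0.012, 1.0, -0.001, 0.003]
contact_force: [0.2, 0.0, -0.4]
gripper_width: 0.0459
grasp_force: 0.0
```

```bash
python3 - <<'E'
from h import *
st=read_state();print(st["eef_pos"]);go([.50,-.014,.25],0.02)
E
```

```text
[ 0.71071269 -0.10104979  0.27320154]
row [4.18 1.84 0.44] [-0.02  0.06  0.03]
```

Request:
{"api": "arm_command", "payload": {
  "rows": [
    {"x": 1.2, "y": 0.5, "z": 0, "claw": 0.2, "ax": 0, "ay": 0, "az": 0},
    {"x": 2.4, "y": 1, "z": 0, "claw": 0.2, "ax": 0, "ay": 0, "az": 0},
    {"x": 3.6, "y": 1.8, "z": 0, "claw": 0.2, "ax": 0, "ay": 0, "az": 0},
    {"x": 4.8, "y": 1.8, "z": 0, "claw": 0.2, "ax": 0, "ay": 0, "az": 0},
    {"x": 5.2, "y": 1.8, "z": 0, "claw": 0.2, "ax": 0, "ay": 0, "az": 0},
    {"x": 5.2, "y": 1.8, "z": 0, "claw": 0.2, "ax": 0, "ay": 0, "az": 0},
    {"x": 5.2, "y": 1.8, "z": 0, "claw": 0.2, "ax": 0, "ay": 0, "az": 0}
  ]
}}

```text
time: 13.38
eef_pos: [0.4482, -0.017, 0.2689]
ee_rot: [-0.011, 1.0, -0.0, 0.0]
contact_force: [0.5, 0.1, -0.6]
gripper_width: 0.0735
grasp_force: 0.0
```

```bash
python3 - <<'E'
from h import *
import pickle
st=read_state();c=capture("wrist");pickle.dump((c,st),open("w2.pkl","wb"));s=capture("scene");pickle.dump(s,open("s2.pkl","wb"))
print(st["eef_pos"])
a=cv2.resize(np.ascontiguousarray(c["frame"][140:300,200:440]),None,fx=3,fy=3,interpolation=cv2.INTER_CUBIC)
b=cv2.resize(np.ascontiguousarray(s["frame"][150:260,200:440]),None,fx=3,fy=3,interpolation=cv2.INTER_CUBIC)
im=np.vstack([a,b]);im=im[:600] if im.shape[0]<=600 else cv2.resize(im,(510,570))
cv2.imwrite("pics/w2.png",im[...,::-1]);print(im.shape)
E
```

```text
[ 0.44819939 -0.01699779  0.26886913]
(570, 510, 3)
```

View pics/w2.png

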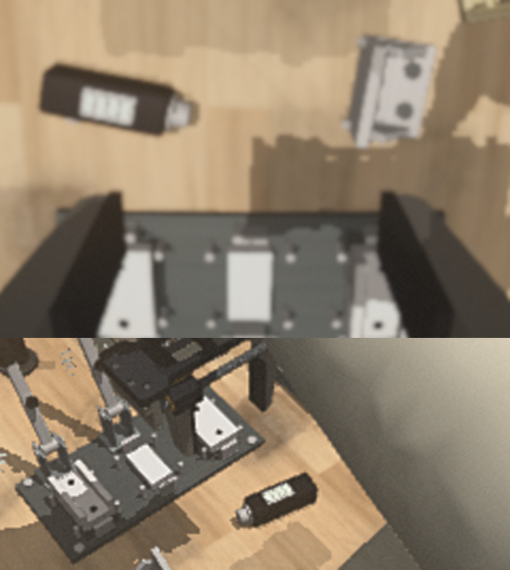

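The middle station is empty: its white patch is only 30 mm wide, which is the riser. Pieces with holes sit at left and right. I'll grasp the left one first.

```bash
python3 - <<'E'
from h import *
go([.606,.076,.15],0.02);go([.606,.076,.044],0.02)
E
```

```text
row [-3.19  1.79  2.38] [0.   0.   0.03]
row [-3.19  1.79  4.5 ] [0.   0.   0.03]
```

Request:
{"api": "arm_command", "payload": {
  "rows": [
    {"x": -1.1, "y": 0.6, "z": 0.5, "claw": 0.35, "ax": 0, "ay": 0, "az": 0},
    {"x": -2.2, "y": 1.2, "z": 1, "claw": 0.35, "ax": 0, "ay": 0, "az": 0},
    {"x": -3.2, "y": 1.8, "z": 1.8, "claw": 0.35, "ax": 0, "ay": 0, "az": 0},
    {"x": -3.2, "y": 1.8, "z": 2.4, "claw": 0.35, "ax": 0, "ay": 0, "az": 0},
    {"x": -3.2, "y": 1.8, "z": 2.4, "claw": 0.35, "ax": 0, "ay": 0, "az": 0},
    {"x": -3.2, "y": 1.8, "z": 2.9, "claw": 0.35, "ax": 0, "ay": 0, "az": 0},
    {"x": -3.2, "y": 1.8, "z": 3.4, "claw": 0.35, "ax": 0, "ay": 0, "az": 0},
    {"x": -3.2, "y": 1.8, "z": 3.9, "claw": 0.35, "ax": 0, "ay": 0, "az": 0},
    {"x": -3.2, "y": 1.8, "z": 4.4, "claw": 0.35, "ax": 0, "ay": 0, "az": 0},
    {"x": -3.2, "y": 1.8, "z": 4.5, "claw": 0.35, "ax": 0, "ay": 0, "az": 0}
  ]
}}

```text
time: 14.72
eef_pos: [0.605, 0.0762, 0.0437]
ee_rot: [-0.011, 1.0, -0.0, -0.001]
contact_force: [-0.1, 0.1, 0.7]
gripper_width: 0.0596
grasp_force: 0.0
```

Request:
{"api": "arm_command", "payload": {
  "rows": [
    {"x": 0, "y": 0, "z": 0, "claw": 0.35, "ax": 0, "ay": 0, "az": 0},
    {"x": 0, "y": 0, "z": 0, "claw": 1, "ax": 0, "ay": 0, "az": 0},
    {"x": 0, "y": 0, "z": 0, "claw": 1, "ax": 0, "ay": 0, "az": 0},
    {"x": 0, "y": 0, "z": 0, "claw": 1, "ax": 0, "ay": 0, "az": 0},
    {"x": 0, "y": 0, "z": 0, "claw": 1, "ax": 0, "ay": 0, "az": 0}
  ],
  "newtons": 25
}}

```text
time: 15.35
eef_pos: [0.6063, 0.0766, 0.0452]
ee_rot: [-0.012, 1.0, -0.0, 0.001]
contact_force: [-0.9, -0.2, 6.4]
gripper_width: 0.0438
grasp_force: 25.0
```

Request:
{"api": "arm_command", "payload": {
  "rows": [
    {"x": 0, "y": 0, "z": -0.4, "claw": 1, "ax": 0, "ay": 0, "az": 0},
    {"x": 0, "y": 0, "z": -0.8, "claw": 1, "ax": 0, "ay": 0, "az": 0},
    {"x": 0, "y": 0, "z": -1.5, "claw": 1, "ax": 0, "ay": 0, "az": 0},
    {"x": 0, "y": 0, "z": -2.5, "claw": 1, "ax": 0, "ay": 0, "az": 0},
    {"x": 0, "y": 0, "z": -2.5, "claw": 1, "ax": 0, "ay": 0, "az": 0}
  ]
}}

```text
time: 15.98
eef_pos: [0.6088, 0.0766, 0.1755]
ee_rot: [-0.012, 1.0, -0.0, 0.006]
contact_force: [-0.2, 0.0, -2.4]
gripper_width: 0.0436
grasp_force: 25.0
```

```bash
python3 - <<'E'
from h import *
go([.588,-.302,.17],0.04);go([.588,-.302,.06],0.04)
c=capture("side");s=capture("scene");
a=np.ascontiguousarray(c["frame"][100:260,220:420]);b=np.ascontiguousarray(s["frame"][100:260,200:400])
im=cv2.resize(np.hstack([a,b]),None,fx=2,fy=2,interpolation=cv2.INTER_CUBIC);cv2.imwrite("pics/s3.png",im[...,::-1])
E
```

```text
row [ 0.59 -7.56  0.11] [-0.01  0.11 -0.16]
row [ 0.62 -7.56  2.31] [-0.01  0.11 -0.16]
```

View pics/s3.png

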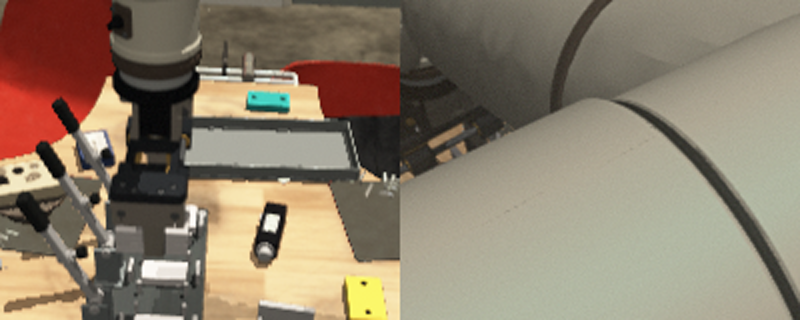

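The side view shows all three clamp arms open (grips at (62,108), (47,153) and (33,215)). The piece is held: opening 43.6 mm. On to the tray.

Request:
{"api": "arm_command", "payload": {
  "rows": [
    {"x": 0, "y": -0.9, "z": 0, "claw": 1, "ax": 0, "ay": 0, "az": 0},
    {"x": 0.2, "y": -1.9, "z": 0, "claw": 1, "ax": 0, "ay": 0, "az": 0},
    {"x": 0.4, "y": -2.9, "z": 0, "claw": 1, "ax": 0, "ay": 0, "az": 0},
    {"x": 0.6, "y": -3.9, "z": 0, "claw": 1, "ax": 0, "ay": 0, "az": -0.2},
    {"x": 0.6, "y": -4.9, "z": 0, "claw": 1, "ax": 0, "ay": 0, "az": -0.2},
    {"x": 0.6, "y": -5.9, "z": 0, "claw": 1, "ax": 0, "ay": 0, "az": -0.2},
    {"x": 0.6, "y": -6.9, "z": 0, "claw": 1, "ax": 0, "ay": 0, "az": -0.2},
    {"x": 0.6, "y": -7.55, "z": 0, "claw": 1, "ax": 0, "ay": 0, "az": -0.2},
    {"x": 0.6, "y": -7.55, "z": 0.2, "claw": 1, "ax": 0, "ay": 0, "az": -0.2},
    {"x": 0.6, "y": -7.55, "z": 0.2, "claw": 1, "ax": 0, "ay": 0, "az": -0.2}
  ]
}}

```text
time: 17.32
eef_pos: [0.5825, -0.2995, 0.1556]
ee_rot: [-0.022, 1.0, 0.002, -0.002]
contact_force: [0.8, 0.4, -2.3]
gripper_width: 0.0434
grasp_force: 25.0
```

```bash
python3 - <<'E'
from h import *
import pickle
st=read_state();print(st["eef_pos"],st["gripper_width"],st["grasp_force"])
go([.588,-.302,.0265],0.04)
c=capture("wrist");pickle.dump((c,st),open("w4.pkl","wb"));save(c,"w4")
E
```

```text
[ 0.58248844 -0.29951254  0.15562069] 0.043431388080098006 24.99938763678074
row [-0.12 -0.07  2.58] [ 0.04 -0.04  0.04]
```

View pics/w4.png

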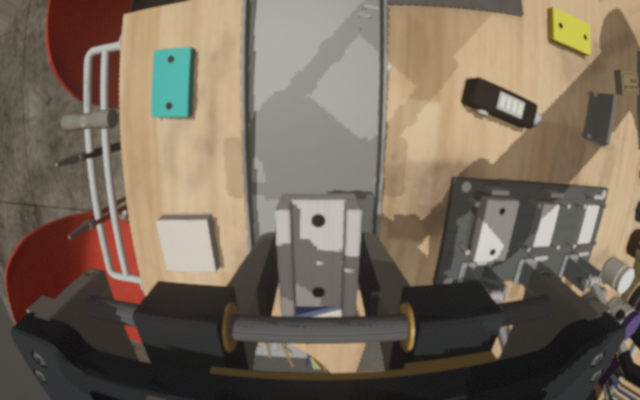

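The wrist view shows the channel (two cheeks) gripped at (318,255), centred over the tray. Middle and left stations are now empty, and one piece remains at right (490,230). Lower and release.

Request:
{"api": "arm_command", "payload": {
  "rows": [
    {"x": -0.1, "y": -0.07, "z": 0.6, "claw": 1, "ax": 0, "ay": 0, "az": 0},
    {"x": -0.1, "y": -0.07, "z": 1.2, "claw": 1, "ax": 0, "ay": 0, "az": 0},
    {"x": -0.1, "y": -0.07, "z": 1.8, "claw": 1, "ax": 0, "ay": 0, "az": 0},
    {"x": -0.1, "y": -0.07, "z": 2.3, "claw": 1, "ax": 0, "ay": 0, "az": 0},
    {"x": -0.1, "y": -0.07, "z": 2.5, "claw": 1, "ax": 0, "ay": 0, "az": 0},
    {"x": -0.1, "y": -0.07, "z": 2.57, "claw": 1, "ax": 0, "ay": 0, "az": 0},
    {"x": -0.1, "y": -0.07, "z": 2.57, "claw": 1, "ax": 0, "ay": 0, "az": 0}
  ]
}}

```text
time: 18.25
eef_pos: [0.5898, -0.3047, 0.0313]
ee_rot: [-0.022, 1.0, -0.0, 0.001]
contact_force: [-0.0, -0.7, -2.1]
gripper_width: 0.0442
grasp_force: 25.0
```

Request:
{"api": "arm_command", "payload": {
  "rows": [
    {"x": 0, "y": 0, "z": 0, "claw": 1, "ax": 0, "ay": 0, "az": 0},
    {"x": 0, "y": 0, "z": 0.05, "claw": 1, "ax": 0, "ay": 0, "az": 0},
    {"x": 0, "y": 0, "z": 0.05, "claw": 1, "ax": 0, "ay": 0, "az": 0}
  ]
}}

```text
time: 18.62
eef_pos: [0.5891, -0.3046, 0.0278]
ee_rot: [-0.022, 1.0, 0.0, -0.0]
contact_force: [-0.2, 0.6, -2.3]
gripper_width: 0.0439
grasp_force: 25.0
```

Request:
{"api": "arm_command", "payload": {
  "rows": [
    {"x": 0, "y": 0, "z": 0.03, "claw": 1, "ax": 0, "ay": 0, "az": 0},
    {"x": 0, "y": 0, "z": 0.06, "claw": 1, "ax": 0, "ay": 0, "az": 0},
    {"x": 0, "y": 0, "z": 0.06, "claw": 1, "ax": 0, "ay": 0, "az": 0},
    {"x": 0, "y": 0, "z": 0.06, "claw": 0.45, "ax": 0, "ay": 0, "az": 0},
    {"x": 0, "y": 0, "z": 0.06, "claw": 0.45, "ax": 0, "ay": 0, "az": 0},
    {"x": 0, "y": 0, "z": 0.06, "claw": 0.4, "ax": 0, "ay": 0, "az": 0},
    {"x": 0, "y": 0, "z": -0.5, "claw": 0.4, "ax": 0, "ay": 0, "az": 0},
    {"x": 0, "y": 0, "z": -1.5, "claw": 0.35, "ax": 0, "ay": 0, "az": 0},
    {"x": 0, "y": 0, "z": -2.7, "claw": 0.35, "ax": 0, "ay": 0, "az": 0},
    {"x": 0, "y": 0, "z": -3.2, "claw": 0.35, "ax": 0, "ay": 0, "az": 0}
  ]
}}

```text
time: 19.88
eef_pos: [0.5908, -0.3058, 0.1928]
ee_rot: [-0.022, 1.0, -0.002, 0.003]
contact_force: [0.1, 0.0, -0.3]
gripper_width: 0.0594
grasp_force: 0.0
```

```bash
python3 - <<'E'
from h import *
st=read_state();print(st["eef_pos"]);go([.6085,-.105,.15],0.02);go([.6085,-.105,.0445],0.02)
E
```

```text
[ 0.59079983 -0.30582105  0.19281639]
row [-0.53  4.    0.84] [-0.04  0.05  0.23]
row [-0.51  4.01  2.95] [-0.04  0.05  0.23]
```

Request:
{"api": "arm_command", "payload": {
  "rows": [
    {"x": -0.1, "y": 1, "z": 0, "claw": 0.35, "ax": 0, "ay": 0, "az": 0.2},
    {"x": -0.3, "y": 2.2, "z": 0, "claw": 0.35, "ax": 0, "ay": 0, "az": 0.2},
    {"x": -0.5, "y": 3.2, "z": 0, "claw": 0.35, "ax": 0, "ay": 0, "az": 0.2},
    {"x": -0.5, "y": 4, "z": 0.4, "claw": 0.35, "ax": 0, "ay": 0, "az": 0.2},
    {"x": -0.5, "y": 4, "z": 0.8, "claw": 0.35, "ax": 0, "ay": 0, "az": 0.2},
    {"x": -0.5, "y": 4, "z": 1.3, "claw": 0.35, "ax": 0, "ay": 0, "az": 0.2},
    {"x": -0.5, "y": 4, "z": 1.8, "claw": 0.35, "ax": 0, "ay": 0, "az": 0.2},
    {"x": -0.5, "y": 4, "z": 2.3, "claw": 0.35, "ax": 0, "ay": 0, "az": 0.2},
    {"x": -0.5, "y": 4, "z": 2.8, "claw": 0.35, "ax": 0, "ay": 0, "az": 0.2},
    {"x": -0.5, "y": 4, "z": 2.95, "claw": 0.35, "ax": 0, "ay": 0, "az": 0.2}
  ]
}}

```text
time: 21.12
eef_pos: [0.6039, -0.1043, 0.038]
ee_rot: [-0.011, 1.0, 0.001, -0.002]
contact_force: [-0.5, 0.1, 0.7]
gripper_width: 0.06
grasp_force: 0.0
```

Request:
{"api": "arm_command", "payload": {
  "rows": [
    {"x": 0, "y": 0, "z": 0, "claw": 0.35, "ax": 0, "ay": 0, "az": 0},
    {"x": 0, "y": 0, "z": 0, "claw": 1, "ax": 0, "ay": 0, "az": 0},
    {"x": 0, "y": 0, "z": 0, "claw": 1, "ax": 0, "ay": 0, "az": 0},
    {"x": 0, "y": 0, "z": 0, "claw": 1, "ax": 0, "ay": 0, "az": 0},
    {"x": 0, "y": 0, "z": 0, "claw": 1, "ax": 0, "ay": 0, "az": 0}
  ],
  "newtons": 25
}}

```text
time: 21.75
eef_pos: [0.6062, -0.1041, 0.0415]
ee_rot: [-0.012, 1.0, -0.0, 0.001]
contact_force: [-0.6, -0.6, 5.6]
gripper_width: 0.0435
grasp_force: 25.0
```

Request:
{"api": "arm_command", "payload": {
  "rows": [
    {"x": 0, "y": 0, "z": -0.4, "claw": 1, "ax": 0, "ay": 0, "az": 0},
    {"x": 0, "y": 0, "z": -0.8, "claw": 1, "ax": 0, "ay": 0, "az": 0},
    {"x": 0, "y": 0, "z": -1.5, "claw": 1, "ax": 0, "ay": 0, "az": 0},
    {"x": 0, "y": 0, "z": -2.5, "claw": 1, "ax": 0, "ay": 0, "az": 0},
    {"x": 0, "y": 0, "z": -2.5, "claw": 1, "ax": 0, "ay": 0, "az": 0}
  ]
}}

```text
time: 22.38
eef_pos: [0.6087, -0.1048, 0.1722]
ee_rot: [-0.012, 1.0, -0.002, 0.005]
contact_force: [0.7, -1.1, -1.5]
gripper_width: 0.0434
grasp_force: 25.0
```

```bash
python3 - <<'E'
from h import *
go([.407,-.310,.16],0.04)
E
```

```text
row [ 4.13 -4.01  0.22] [-0.04  0.1  -0.16]
```

Request:
{"api": "arm_command", "payload": {
  "rows": [
    {"x": 0.6, "y": -0.6, "z": 0, "claw": 1, "ax": 0, "ay": 0, "az": 0},
    {"x": 1.4, "y": -1.4, "z": 0, "claw": 1, "ax": 0, "ay": 0, "az": 0},
    {"x": 2.2, "y": -2.2, "z": 0, "claw": 1, "ax": 0, "ay": 0, "az": -0.2},
    {"x": 3, "y": -3, "z": 0, "claw": 1, "ax": 0, "ay": 0, "az": -0.2},
    {"x": 3.7, "y": -3.7, "z": 0, "claw": 1, "ax": 0, "ay": 0, "az": -0.2},
    {"x": 4.1, "y": -4, "z": 0.2, "claw": 1, "ax": 0, "ay": 0, "az": -0.2},
    {"x": 4.1, "y": -4, "z": 0.2, "claw": 1, "ax": 0, "ay": 0, "az": -0.2},
    {"x": 4.1, "y": -4, "z": 0.2, "claw": 1, "ax": 0, "ay": 0, "az": -0.2}
  ]
}}

```text
time: 23.38
eef_pos: [0.4054, -0.3077, 0.1553]
ee_rot: [-0.022, 1.0, 0.0, 0.0]
contact_force: [0.1, -0.2, -0.3]
gripper_width: 0.0441
grasp_force: 25.0
```

```bash
python3 - <<'E'
from h import *
import pickle
st=read_state();print(st["eef_pos"],st["gripper_width"],st["grasp_force"])
go([.407,-.310,.0275],0.04)
c=capture("wrist");pickle.dump((c,st),open("w5.pkl","wb"));save(c,"w5")
E
```

```text
[ 0.40539546 -0.30773399  0.15534903] 0.044136998257278834 24.964541494846344
row [-0.03 -0.05  2.56] [0.   0.   0.04]
```

View pics/w5.png

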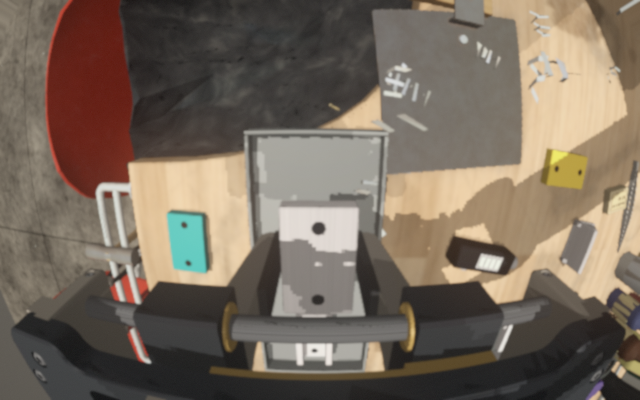

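The plate is held over the near end of the tray, at (318,258), with the channel lying in the tray behind. Lower and release.

Request:
{"api": "arm_command", "payload": {
  "rows": [
    {"x": 0, "y": -0.05, "z": 0.6, "claw": 1, "ax": 0, "ay": 0, "az": 0},
    {"x": 0, "y": -0.05, "z": 1.2, "claw": 1, "ax": 0, "ay": 0, "az": 0},
    {"x": 0, "y": -0.05, "z": 1.8, "claw": 1, "ax": 0, "ay": 0, "az": 0},
    {"x": 0, "y": -0.05, "z": 2.3, "claw": 1, "ax": 0, "ay": 0, "az": 0},
    {"x": 0, "y": -0.05, "z": 2.5, "claw": 1, "ax": 0, "ay": 0, "az": 0},
    {"x": 0, "y": -0.05, "z": 2.58, "claw": 1, "ax": 0, "ay": 0, "az": 0},
    {"x": 0, "y": -0.05, "z": 2.58, "claw": 1, "ax": 0, "ay": 0, "az": 0},
    {"x": 0, "y": -0.05, "z": 2.58, "claw": 1, "ax": 0, "ay": 0, "az": 0}
  ]
}}

```text
time: 24.42
eef_pos: [0.4057, -0.3115, 0.0273]
ee_rot: [-0.022, 1.0, -0.001, 0.001]
contact_force: [-0.1, -0.3, -1.7]
gripper_width: 0.0439
grasp_force: 25.0
```

Request:
{"api": "arm_command", "payload": {
  "rows": [
    {"x": 0, "y": 0, "z": 0.05, "claw": 1, "ax": 0, "ay": 0, "az": 0},
    {"x": 0, "y": 0, "z": 0.09, "claw": 1, "ax": 0, "ay": 0, "az": 0},
    {"x": 0, "y": 0, "z": 0.09, "claw": 1, "ax": 0, "ay": 0, "az": 0},
    {"x": 0, "y": 0, "z": 0.09, "claw": 0.45, "ax": 0, "ay": 0, "az": 0},
    {"x": 0, "y": 0, "z": 0.09, "claw": 0.45, "ax": 0, "ay": 0, "az": 0},
    {"x": 0, "y": 0, "z": 0.09, "claw": 0.4, "ax": 0, "ay": 0, "az": 0},
    {"x": 0, "y": 0, "z": -0.5, "claw": 0.4, "ax": 0, "ay": 0, "az": 0},
    {"x": 0, "y": 0, "z": -1.5, "claw": 0.4, "ax": 0, "ay": 0, "az": 0},
    {"x": 0, "y": 0, "z": -2.7, "claw": 0.4, "ax": 0, "ay": 0, "az": 0},
    {"x": 0, "y": 0, "z": -3.9, "claw": 0.4, "ax": 0, "ay": 0, "az": 0}
  ]
}}

```text
time: 25.68
eef_pos: [0.4049, -0.3105, 0.2232]
ee_rot: [-0.022, 1.0, 0.0, 0.0]
contact_force: [0.1, -0.6, 1.0]
gripper_width: 0.0554
grasp_force: 0.0
```

```bash
python3 - <<'E'
from h import *
print(read_state()["q"]);go([.475,-.13,.26],np.radians(80));go([.475,-.13,.26],np.radians(-100))
E
```

```text
[-8.91527754e-01 -4.12843846e-03  1.78608907e+00  1.04114790e-05
  1.35963933e+00 -2.50614671e+00]
row [-1.56  3.55 -0.74] [  0.     0.   -12.91]
row [-1.56  3.55 -0.74] [ 0.   -0.   17.09]
```

Request:
{"api": "arm_command", "payload": {
  "rows": [
    {"x": -0.3, "y": 0.7, "z": -0.7, "claw": 0.3, "ax": 0, "ay": 0, "az": 1.7},
    {"x": -0.6, "y": 1.4, "z": -0.7, "claw": 0.3, "ax": 0, "ay": 0, "az": 3.4},
    {"x": -0.9, "y": 2.1, "z": -0.7, "claw": 0.3, "ax": 0, "ay": 0, "az": 5.1},
    {"x": -1.2, "y": 2.8, "z": -0.7, "claw": 0.3, "ax": 0, "ay": 0, "az": 6.8},
    {"x": -1.55, "y": 3.5, "z": -0.7, "claw": 0.3, "ax": 0, "ay": 0, "az": 8.5},
    {"x": -1.55, "y": 3.5, "z": -0.7, "claw": 0.3, "ax": 0, "ay": 0, "az": 10.2},
    {"x": -1.55, "y": 3.5, "z": -0.7, "claw": 0.3, "ax": 0, "ay": 0, "az": 11.9},
    {"x": -1.55, "y": 3.5, "z": -0.7, "claw": 0.3, "ax": 0, "ay": 0, "az": 13.6},
    {"x": -1.55, "y": 3.5, "z": -0.7, "claw": 0.3, "ax": 0, "ay": 0, "az": 15.3},
    {"x": -1.55, "y": 3.5, "z": -0.7, "claw": 0.3, "ax": 0, "ay": 0, "az": 17}
  ]
}}

```text
time: 26.92
eef_pos: [0.4748, -0.1326, 0.2563]
ee_rot: [0.765, 0.644, -0.0, -0.0]
contact_force: [-1.2, -0.6, -0.2]
gripper_width: 0.0645
grasp_force: 0.0
```

```bash
python3 - <<'E'
from h import *
import pickle
st=read_state();print(st["eef_pos"],R.from_quat(st["ee_rot"]).as_matrix()[:,1].round(3),st["q"][5])
c=capture("wrist");pickle.dump((c,st),open("w6.pkl","wb"));save(c,"w6")
E
```

```text
[ 0.47479066 -0.13256763  0.25629187] [ 0.985 -0.171 -0.   ] -0.34648968222670523
```

View pics/w6.png

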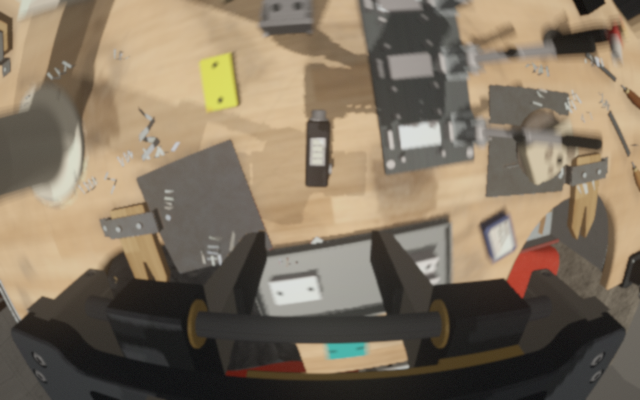

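The counter is at (317,152), button up at (318,113). The plate lies in the tray at (295,290). Next I measure the counter.

```bash
python3 - <<'E'
from h import *
import pickle
c,st=pickle.load(open("w6.pkl","rb"))
g=np.asarray(c["frame"])[100:200,290:350].max(2)
m=cv2.morphologyEx((g<75).astype(np.uint8),cv2.MORPH_CLOSE,np.ones((9,9)))
n,l,s,ce=cv2.connectedComponentsWithStats(m);i=1+s[1:,4].argmax();print(s[i])
pts=np.argwhere(l==i)[:,::-1]+[290,100]
w=np.array([onz(c,u,v,.022,st)[:2] for u,v in pts]).astype(np.float32)
(cx,cy),(a,b),ang=cv2.minAreaRect(w);print(cx,cy,a,b,ang)
mu=w.mean(0);U=np.linalg.svd(w-mu,full_matrices=False)[2];print(mu,np.degrees(np.arctan2(U[0,1],U[0,0])))
print("tip",onz(c,318,109,.015,st))
print("stop face top edge",onz(c,262,30,.046,st),onz(c,312,29,.046,st))
for z,(u,v) in ((.030,(305,187)),(.030,(327,187)),(.03,(308,122)),(.03,(330,122))):print(onz(c,u,v,z,st))
E
```

```text
[ 24  48  15  37 198]
0.4775550365447998 -0.12785398960113525 0.047549691051244736 0.016982199624180794 77.41793060302734
[ 0.4775217  -0.13598278] -117.69612
tip [ 0.4864195  -0.05574655  0.015     ]
stop face top edge [0.43877702 0.05125261 0.046     ] [0.49613463 0.0403546  0.046     ]
[ 0.45334071 -0.14944399  0.03      ]
[ 0.48091996 -0.15423911  0.03      ]
[ 0.47173157 -0.0691802   0.03      ]
[ 0.49813484 -0.07375757  0.03      ]
```

```bash
python3 - <<'E'
from h import *
go([.476,-.112,.08],np.radians(-102.6));go([.476,-.112,.024],np.radians(-102.6))
E
```

```text
row [ 0.41 -0.05  3.53] [0.   0.   0.41]
row [ 0.41 -0.05  4.65] [0.   0.   0.41]
```

Request:
{"api": "arm_command", "payload": {
  "rows": [
    {"x": 0.4, "y": -0.05, "z": 1, "claw": 0.3, "ax": 0, "ay": 0, "az": 0.4},
    {"x": 0.4, "y": -0.05, "z": 2, "claw": 0.3, "ax": 0, "ay": 0, "az": 0.4},
    {"x": 0.4, "y": -0.05, "z": 3, "claw": 0.3, "ax": 0, "ay": 0, "az": 0.4},
    {"x": 0.4, "y": -0.05, "z": 3.6, "claw": 0.3, "ax": 0, "ay": 0, "az": 0.4},
    {"x": 0.4, "y": -0.05, "z": 4.1, "claw": 0.3, "ax": 0, "ay": 0, "az": 0.4},
    {"x": 0.4, "y": -0.05, "z": 4.5, "claw": 0.3, "ax": 0, "ay": 0, "az": 0.4},
    {"x": 0.4, "y": -0.05, "z": 4.6, "claw": 0.3, "ax": 0, "ay": 0, "az": 0.4},
    {"x": 0.4, "y": -0.05, "z": 4.6, "claw": 0.3, "ax": 0, "ay": 0, "az": 0.4}
  ]
}}

```text
time: 27.98
eef_pos: [0.4759, -0.1126, 0.0266]
ee_rot: [0.776, 0.63, 0.0, 0.0]
contact_force: [-0.8, 0.7, 0.1]
gripper_width: 0.0646
grasp_force: 0.0
```

Request:
{"api": "arm_command", "payload": {
  "rows": [
    {"x": 0, "y": 0, "z": 0, "claw": 1, "ax": 0, "ay": 0, "az": 0},
    {"x": 0, "y": 0, "z": 0, "claw": 1, "ax": 0, "ay": 0, "az": 0},
    {"x": 0, "y": 0, "z": 0, "claw": 1, "ax": 0, "ay": 0, "az": 0},
    {"x": 0, "y": 0, "z": 0, "claw": 1, "ax": 0, "ay": 0, "az": 0},
    {"x": 0, "y": 0, "z": 0, "claw": 1, "ax": 0, "ay": 0, "az": 0}
  ],
  "newtons": 35
}}

```text
time: 28.6
eef_pos: [0.476, -0.1126, 0.0266]
ee_rot: [0.777, 0.63, 0.0, 0.0]
contact_force: [0.1, 0.6, 3.1]
gripper_width: 0.0294
grasp_force: 35.0
```

```bash
python3 - <<'E'
from h import *
st=read_state();print(st["eef_pos"],st["gripper_width"],st["grasp_force"],R.from_quat(st["ee_rot"]).as_matrix()[:,0].round(3))
go([.464,-.04,.034],np.radians(-92))
E
```

```text
[ 0.47598801 -0.11260725  0.02661196] 0.02944019783684318 34.95276689529419 [ 0.206  0.979 -0.   ]
row [ 1.37 -0.53 -0.15] [ 0.01  0.   -1.65]
```

Request:
{"api": "arm_command", "payload": {
  "rows": [
    {"x": 0, "y": 0, "z": -0.1, "claw": 1, "ax": 0, "ay": 0, "az": 0},
    {"x": 0, "y": 0, "z": -0.22, "claw": 1, "ax": 0, "ay": 0, "az": 0},
    {"x": 0.4, "y": -0.15, "z": -0.22, "claw": 1, "ax": 0, "ay": 0, "az": -0.6},
    {"x": 0.9, "y": -0.35, "z": -0.22, "claw": 1, "ax": 0, "ay": 0, "az": -1.2},
    {"x": 1.37, "y": -0.53, "z": -0.22, "claw": 1, "ax": 0, "ay": 0, "az": -1.7},
    {"x": 1.37, "y": -0.53, "z": -0.22, "claw": 1, "ax": 0, "ay": 0, "az": -1.7},
    {"x": 1.37, "y": -0.53, "z": -0.22, "claw": 1, "ax": 0, "ay": 0, "az": -1.7}
  ]
}}

```text
time: 29.48
eef_pos: [0.4639, -0.0398, 0.0373]
ee_rot: [0.717, 0.697, -0.0, 0.0]
contact_force: [0.1, -0.4, -1.5]
gripper_width: 0.0297
grasp_force: 35.0
```

```bash
python3 - <<'E'
from h import *
st=read_state();print(st["eef_pos"],st["gripper_width"],R.from_quat(st["ee_rot"]).as_matrix()[:,0].round(3))
c=capture("scene");s=capture("side")
a=np.ascontiguousarray(c["frame"][200:300,220:380]);b=np.ascontiguousarray(s["frame"][170:270,300:460])
im=cv2.resize(np.vstack([a,b]),None,fx=3,fy=3,interpolation=cv2.INTER_CUBIC);cv2.imwrite("pics/s7.png",im[...,::-1])
E
```

```text
[ 0.46385088 -0.03979118  0.0373187 ] 0.029661773002357478 [ 0.029  1.    -0.   ]
```

View pics/s7.png

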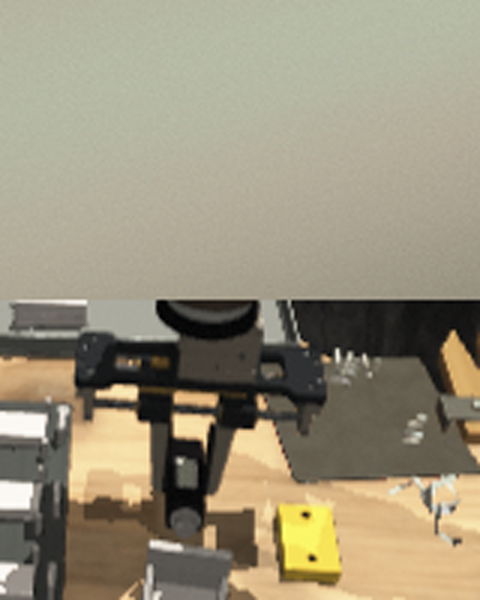

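The counter is held square, its button (side view (187,520)) facing the upright face. Advance to contact.

Request:
{"api": "arm_command", "payload": {
  "rows": [
    {"x": 0.3, "y": 0, "z": 0, "claw": 1, "ax": 0, "ay": 0, "az": 0},
    {"x": 0.55, "y": 0, "z": 0, "claw": 1, "ax": 0, "ay": 0, "az": 0},
    {"x": 0.64, "y": 0, "z": 0, "claw": 1, "ax": 0, "ay": 0, "az": 0},
    {"x": 0.68, "y": 0, "z": 0, "claw": 1, "ax": 0, "ay": 0, "az": 0},
    {"x": 0.72, "y": 0, "z": 0, "claw": 1, "ax": 0, "ay": 0, "az": 0},
    {"x": 0.76, "y": 0, "z": 0, "claw": 1, "ax": 0, "ay": 0, "az": 0},
    {"x": 0.8, "y": 0, "z": 0, "claw": 1, "ax": 0, "ay": 0, "az": 0},
    {"x": 0.8, "y": 0, "z": 0, "claw": 1, "ax": 0, "ay": 0, "az": 0}
  ]
}}

```text
time: 30.58
eef_pos: [0.4649, -0.0001, 0.0372]
ee_rot: [0.717, 0.697, -0.0, -0.0]
contact_force: [-2.3, -3.2, -0.6]
gripper_width: 0.0297
grasp_force: 35.0
```

Request:
{"api": "arm_command", "payload": {
  "rows": [
    {"x": 0.03, "y": 0, "z": 0, "claw": 1, "ax": 0, "ay": 0, "az": 0},
    {"x": 0.06, "y": 0, "z": 0, "claw": 1, "ax": 0, "ay": 0, "az": 0},
    {"x": 0.08, "y": 0, "z": 0, "claw": 1, "ax": 0, "ay": 0, "az": 0},
    {"x": 0.08, "y": 0, "z": 0, "claw": 1, "ax": 0, "ay": 0, "az": 0}
  ]
}}

```text
time: 31.08
eef_pos: [0.4651, 0.0015, 0.0376]
ee_rot: [0.717, 0.697, -0.002, 0.002]
contact_force: [-4.3, -14.0, -0.2]
gripper_width: 0.0298
grasp_force: 35.0
```

Button bottomed out: 14 N against its 4 N. Hold briefly, then retreat.

Request:
{"api": "arm_command", "payload": {
  "rows": [
    {"x": 0.02, "y": 0, "z": 0, "claw": 1, "ax": 0, "ay": 0, "az": 0},
    {"x": 0.02, "y": 0, "z": 0, "claw": 1, "ax": 0, "ay": 0, "az": 0},
    {"x": 0, "y": 0, "z": 0, "claw": 1, "ax": 0, "ay": 0, "az": 0},
    {"x": -0.2, "y": 0, "z": 0, "claw": 1, "ax": 0, "ay": 0, "az": 0},
    {"x": -0.5, "y": 0, "z": -0.2, "claw": 1, "ax": 0, "ay": 0, "az": 0},
    {"x": -1, "y": 0, "z": -0.8, "claw": 1, "ax": 0, "ay": 0, "az": 0},
    {"x": -1.7, "y": 0, "z": -1.6, "claw": 1, "ax": 0, "ay": 0, "az": 0},
    {"x": -2.4, "y": 0, "z": -2.2, "claw": 1, "ax": 0, "ay": 0, "az": 0},
    {"x": -2.4, "y": 0, "z": -2.2, "claw": 1, "ax": 0, "ay": 0, "az": 0}
  ]
}}

```text
time: 32.2
eef_pos: [0.4642, -0.1191, 0.1513]
ee_rot: [0.719, 0.695, 0.002, 0.004]
contact_force: [-0.1, -0.3, -1.8]
gripper_width: 0.0296
grasp_force: 35.0
```

```bash
python3 - <<'E'
from h import *
st=read_state();print(st["eef_pos"],st["gripper_width"],st["grasp_force"])
go([.497,-.305,.14],np.radians(-88))
E
```

```text
[ 0.46419068 -0.11907303  0.15128523] 0.029583032356292376 34.95117366313934
row [-3.69  0.78  0.24] [ 0.08  0.03 -0.65]
```

Request:
{"api": "arm_command", "payload": {
  "rows": [
    {"x": -0.7, "y": 0.2, "z": 0, "claw": 1, "ax": 0, "ay": 0, "az": -0.3},
    {"x": -1.5, "y": 0.4, "z": 0, "claw": 1, "ax": 0, "ay": 0, "az": -0.6},
    {"x": -2.3, "y": 0.6, "z": 0, "claw": 1, "ax": 0, "ay": 0, "az": -0.6},
    {"x": -3.1, "y": 0.8, "z": 0, "claw": 1, "ax": 0, "ay": 0, "az": -0.6},
    {"x": -3.7, "y": 0.8, "z": 0.2, "claw": 1, "ax": 0, "ay": 0, "az": -0.6},
    {"x": -3.7, "y": 0.8, "z": 0.2, "claw": 1, "ax": 0, "ay": 0, "az": -0.6},
    {"x": -3.7, "y": 0.8, "z": 0.2, "claw": 1, "ax": 0, "ay": 0, "az": -0.6}
  ]
}}

```text
time: 33.08
eef_pos: [0.4961, -0.3006, 0.1367]
ee_rot: [0.695, 0.719, 0.0, -0.001]
contact_force: [-0.3, 0.8, -1.2]
gripper_width: 0.0297
grasp_force: 35.0
```

```bash
python3 - <<'E'
from h import *
st=read_state();print(st["eef_pos"],st["gripper_width"],st["grasp_force"])
go([.497,-.305,.031],np.radians(-88))
c=capture("wrist");save(c,"w8")
E
```

```text
[ 0.49608328 -0.3006282   0.13670644] 0.02967904269876297 34.95142936706543
row [-0.09  0.02  2.11] [-0.   -0.02 -0.01]
```

View pics/w8.png

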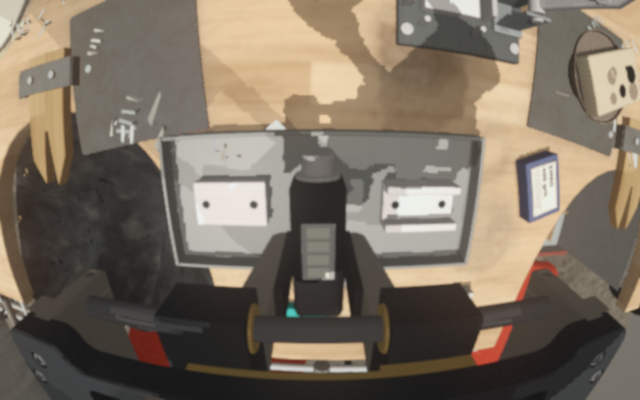

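Plate at (232,203) and channel at (420,207) both lie flat in the tray. The counter is between them, window up. Lower it.

Request:
{"api": "arm_command", "payload": {
  "rows": [
    {"x": -0.2, "y": 0, "z": 0.5, "claw": 1, "ax": 0, "ay": 0, "az": 0},
    {"x": -0.2, "y": 0, "z": 1, "claw": 1, "ax": 0, "ay": 0, "az": 0},
    {"x": -0.2, "y": 0, "z": 1.5, "claw": 1, "ax": 0, "ay": 0, "az": 0},
    {"x": -0.2, "y": 0, "z": 1.9, "claw": 1, "ax": 0, "ay": 0, "az": 0},
    {"x": -0.2, "y": 0, "z": 2.05, "claw": 1, "ax": 0, "ay": 0, "az": 0},
    {"x": -0.2, "y": 0, "z": 2.1, "claw": 1, "ax": 0, "ay": 0, "az": 0},
    {"x": -0.2, "y": 0, "z": 2.1, "claw": 1, "ax": 0, "ay": 0, "az": 0}
  ]
}}

```text
time: 34.0
eef_pos: [0.497, -0.3124, 0.0331]
ee_rot: [0.695, 0.719, 0.0, 0.001]
contact_force: [-0.2, 0.2, -1.0]
gripper_width: 0.03
grasp_force: 35.0
```

Request:
{"api": "arm_command", "payload": {
  "rows": [
    {"x": 0, "y": 0, "z": 0.02, "claw": 1, "ax": 0, "ay": 0, "az": 0},
    {"x": 0, "y": 0, "z": 0.04, "claw": 1, "ax": 0, "ay": 0, "az": 0},
    {"x": 0, "y": 0, "z": 0.04, "claw": 1, "ax": 0, "ay": 0, "az": 0}
  ]
}}

```text
time: 34.38
eef_pos: [0.4968, -0.3123, 0.0306]
ee_rot: [0.695, 0.719, 0.0, 0.0]
contact_force: [0.9, -0.4, -0.6]
gripper_width: 0.0297
grasp_force: 35.0
```

Request:
{"api": "arm_command", "payload": {
  "rows": [
    {"x": 0, "y": 0, "z": 0.02, "claw": 0.5, "ax": 0, "ay": 0, "az": 0},
    {"x": 0, "y": 0, "z": 0.02, "claw": 0.5, "ax": 0, "ay": 0, "az": 0},
    {"x": 0, "y": 0, "z": 0.02, "claw": 0.5, "ax": 0, "ay": 0, "az": 0},
    {"x": 0, "y": 0, "z": 0.02, "claw": 0.5, "ax": 0, "ay": 0, "az": 0},
    {"x": 0, "y": 0, "z": -0.5, "claw": 0.5, "ax": 0, "ay": 0, "az": 0},
    {"x": 0, "y": 0, "z": -1.5, "claw": 0.5, "ax": 0, "ay": 0, "az": 0},
    {"x": 0, "y": 0, "z": -2.5, "claw": 0.5, "ax": 0, "ay": 0, "az": 0},
    {"x": 0.6, "y": 0, "z": -3.7, "claw": 0.5, "ax": 0, "ay": 0, "az": 0},
    {"x": 1.5, "y": 0.5, "z": -4.5, "claw": 0.5, "ax": 0, "ay": 0, "az": 0},
    {"x": 2.5, "y": 1, "z": -5, "claw": 0.5, "ax": 0, "ay": 0, "az": 0}
  ]
}}

```text
time: 35.62
eef_pos: [0.5411, -0.1893, 0.2809]
ee_rot: [0.696, 0.718, 0.0, 0.002]
contact_force: [1.7, -0.1, -0.9]
gripper_width: 0.0459
grasp_force: 0.0
```

```bash
python3 - <<'E'
from h import *
st=read_state();print(st["eef_pos"],st["time"])
c=capture("wrist")["frame"];s=capture("side")["frame"]
im=np.hstack([cv2.resize(np.ascontiguousarray(c),(400,250)),cv2.resize(np.ascontiguousarray(s),(400,250))])
im=np.vstack([im,cv2.resize(np.ascontiguousarray(c[100:300,120:520]),(800,350))[:, :]])
cv2.imwrite("pics/f.png",im[...,::-1])
E
```

```text
[ 0.54114366 -0.18929219  0.28087243] 35.625
```

View pics/f.png

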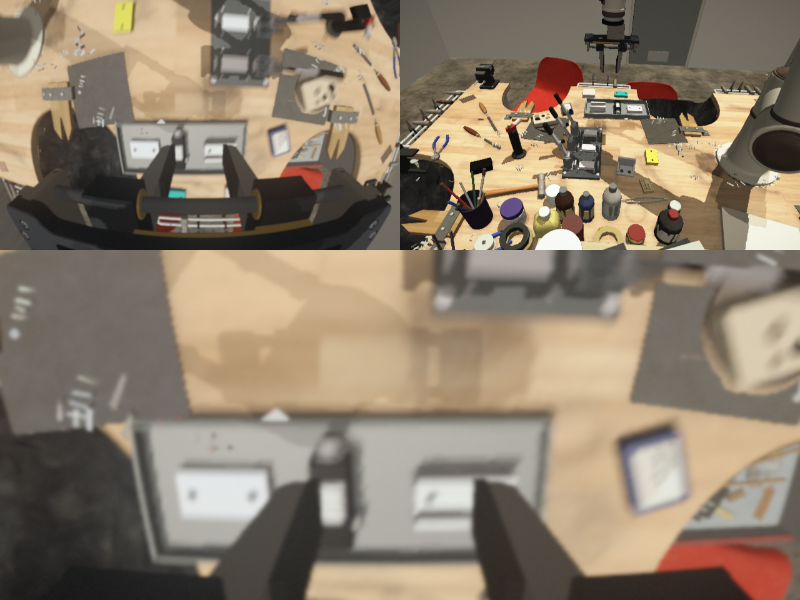

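The picture shows plate (220,490), counter with its window up (335,480) and channel (455,490) all flat in the tray. The clamps are still leaning back. Handing in.

```bash
python3 -c "
from cell import finish_job
print(finish_job())"
```

```text
the job is handed in; nothing more can be done
None
```

The job is handed in at about 36 s robot time (no verdict came back): all three clamps are open, the channel and plate lie flat in the tray (the middle station was empty), and the counter was pressed to 14 N against the stop, then laid in the tray window up.

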